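# Open the filter chamber of the flower-water unit

### The job

Open the water filter for a cartridge change: press the ribbed snap tab down so that the cover is released, then push the cover by its rib along the track, off its seat, until the filter chamber is completely uncovered. Only press and push: do not lift or tip the cover, leave it lying flat in the track, and do not disturb the pots and tools standing around.

Things in the scene. Friction and masses are not known exactly. Their poses are not given: they have to be found in the camera images.
- unit: Water filter unit, fixed: low grey plastic trough, 325 long (x) by 112 wide (y). Origin on its centre line at table height; x points along the trough from the black pump block (x -195 to -135, top 68 high, pipe stubs to y +-95) to the stop wall. Side walls: y 50 to 56 either side, top 62 high. The cover slides between them on ledges 54 high. Landing deck: x -20 to 120, 50 high. Sizes in mm.
- chamber (a point): Centre of the filter chamber's mouth, at x = -60 mm in the unit's frame, 54 mm above the table. The mouth is 80 mm long (unit x from -100 to -20 mm) and is hidden under the closed cover; a pleated paper cartridge lies in it. Axes as the unit's.
- stop (a point): Top of the inner face of the stop wall at the far end of the landing deck (x = +120 mm in the unit's frame, 68 mm above the table, wall 10 mm thick): the cover cannot slide beyond it. Axes as the unit's.
- cover: White plastic filter cover, a loose plate 110 (x) by 96 (y) by 10 mm, about 0.25 kg. Origin: centre of its underside, 54 mm above the table; plate top at 64 mm. Axes as the unit's. Closed: origin at x = -60 mm in the unit's frame. Chamber wholly uncovered: beyond x = +35 mm. At the stop wall: x = +65 mm. Once released it slides in +x with a push of about 1 to 3 N.
- rib (a point): Mid-height of the cover's cross rib, at x = +25 mm, 20 mm above the cover's origin and 10 mm above the plate's top: an upright rib on the plate, 8 mm thick (x), 60 mm long (y), 20 mm tall (its top 84 mm above the table). Push on its face that looks to the pump block. The plate reaches 80 mm from the rib towards the pump block. Axes as the unit's.
- tab (a joint): Snap tab, press depth in m. 0: up, locking the cover, which a spring plunger behind it pushes against the tab with about 5 N. 0.006: cover released; the plunger shoves it about 8 mm in +x over the tab, which it then holds down, and it does not lock again. 0.010: tab flush with the deck. 0.011: end stop. Pressing is light, about 1 to 3 N.
- tab_press (a point): The point to press, on top of the snap tab and moving with it: a grey ribbed block in the middle of the landing deck, 44 (x) by 40 (y) mm, right in front of the closed cover's edge. The point is 29 mm from that edge, at x = +24 mm, y = 0 in the unit's frame, 60 mm above the table while the tab is up. It goes straight down. Axes as the unit's.
- pot: Bystander: small open terracotta plant pot, 72 mm across, 68 mm tall; origin at the centre of its underside.
- spool: Bystander: wire spool, 52 mm across, 45 mm tall; origin at the centre of its underside.
- goblet: Bystander: little brass goblet, 54 mm across, 75 mm tall; origin at the centre of its underside.
- tape: Bystander: roll of paper tape lying flat, 60 mm across, 24 mm tall; origin at the centre of its underside.
- bowl: Bystander: white bowl, 120 mm across, 50 mm tall; origin at the centre of its underside.
- budvase: Bystander: narrow-necked blue vase, 72 mm across, 108 mm tall; origin at the centre of its underside.
- snips: Bystander: pair of flower snips lying flat, about 165 mm long, 18 mm high; its x axis points towards the blades; origin at the pivot, on the table.
Not all that is in view belongs to the job. There is more than one size of the cover; the job needs the middle-sized.

How it is judged:
By the outcome, as a careful person would: the job done as asked, in the order asked, and still so for the second after the job is handed in, with the robot touching nothing.
It also fails if it takes over 43 s, if anything falls off the work surface, if the arm or the gripper's body presses on something with over 40 N, if the wrist force passes 120 N, or if a joint passes its speed limit or range.

### The arm

A 7-joint arm with a two-finger parallel gripper is mounted at the origin on the work surface. World frame = base frame: x ahead of the robot, y to its left, z up, the work surface at z = 0. Lengths are in m, angles in rad, forces in N, time in s.
With the tool pointing down it reaches from about 0.4 to 0.85 m from the base axis. Payload 10.4 kg.
Tool frame: the origin (TCP) lies midway between the tips of the shut fingers; the grasp point (between the pads) lies 19 mm behind it; z points along the fingers, y is the direction in which the jaws open and shut (so a half turn about z gives the same grasp; the last joint's range is limited). The gripper opens to 87 mm and grips with 3 to 60 N. Pads are 19 mm wide; open, the fingers measure 117 mm over their backs; the gripper's body (75 mm by 190 mm) begins 51 mm behind the grasp point.
Start: joints at [-0.023, 0.332, -0.065, 1.46, 0.022, 1.35, -0.088], TCP at [0.625, 0, 0.223] pointing down, gripper open.
Joint ranges: [-2.6, 2.6], [-0.5, 2.12], [-1.47, 1.34], [0.16, 2.42], [-1.27, 4.41], [0.06, 2.06], [-2.6, 2.6]. Speed limits (rad/s): [2.22, 2.22, 2.79, 2.79, 3.14, 3.14, 3.14].

### API

Orientations are given as a unit quaternion [w, x, y, z].
In Python, from bench import bot, cams gives the robot as it stands.
- The arm moves only by the tool move_arm, never from a script. Its argument "motion" is a list of rows, each an object of numbers: "x", "y", "z": the shift along the tool's x, y, z in mm; "wx", "wy", "wz": the turn, a rotation vector about the tool's x, y, z in rad. A call has 1 to 8 rows; each row is the pose to reach, as a shift and turn from the pose commanded when the call began, along the tool's axes at that moment; what a row does not reach only later rows make up. A row lasts 1/12 s, in which the tool goes at most 41.7 mm and 7.16 degrees, less where a joint would pass 70% of its speed; a pose out of reach is approached as far as the arm can. A call with a gripper value outside its range is refused whole. "jaw" is the opening, from 0 (shut) to 1 (fully open), set as the call begins (left out, the last holds). The fingers move at their own pace and stop on an object; "force" is the grip in N (left out, the last holds). Time passes only in rows, so rows that repeat a pose let the fingers close. It gives the time, the measured TCP pose, the force and the opening at its end, in the units of the state.
- bot.observe(): the state, without advancing time (a new reading comes with each control period).
- cams.capture(name): name is "scene" or "side" or "wrist"; returns a dict with "image" (420x560x3 uint8, red, green, blue), "depth" (420x560 float32, m along the optical axis (not along the pixel's ray), 0 where there is no reading), "intrinsics" (3x3 intrinsics, pixels), "extrinsics" (4x4, takes a point from world to camera coordinates). Camera axes: x right, y down, z forward; pixel columns grow to the right and rows downward; lengths in m; the calibration is good to about 2 mm. A picture is of the moment at which its call begins.
- bot.finish_job(): hands the job in, once; it reports no verdict.
The state is a dict: "t": time; "q": joint angles; "dq": joint speeds; "joint_torque": joint torques, N m; "tool_pos": TCP position; "eef_rot": TCP orientation; "ft_force": force on the tool from outside, world axes, zero at the start; "torque": the same for the moment, N m; "grip_width": finger opening in m.
Only numpy, scipy, OpenCV 4.12 (cv2) and the standard library are available. Lean on these libraries where they do the work, as an engineer would, in place of code of your own. Each camera call takes 0.05 s, during which the arm holds its last target. There are 200 camera calls.

## Working session

There is one attempt and no reset: what is moved stays moved. The work goes in short steps, Python scripts to look and compute and a tool call to move; the robot and the scene stay as the last step left them, time stands still between calls to the robot, and variables do not carry over. Pictures are saved under pics/ and viewed, about 8 in all and at most 12, crops included, and the job is handed in when it is done.

Besides the shell and the picture viewer there is one more tool, called after "Call:" by a JSON object that holds its "op" and its "data", one argument or row to a line. move_arm: Moves the arm, as the interface text tells. Its arguments: {"type":"object","properties":{"motion":{"type":"array"},"jaw":{"type":"number"},"force":{"type":"number"}},"required":["motion"]}

```bash
mkdir -p pics
cat > h.py <<'E'
import numpy as np, cv2
from bench import bot, cams
def cap(n,f=None):
    c=cams.capture(n)
    if f: cv2.imwrite('pics/'+f,c['image'][:,:,::-1])
    np.savez('/tmp/%s.npz'%n,**c); return c
def cloud(c):
    K=c['intrinsics'];T=np.linalg.inv(c['extrinsics']);d=c['depth']
    v,u=np.mgrid[:d.shape[0],:d.shape[1]]
    p=np.stack([(u-K[0,2])/K[0,0]*d,(v-K[1,2])/K[1,1]*d,d],-1)
    return p@T[:3,:3].T+T[:3,3]
E
python3 - <<'E'
from h import *
a=cap('scene','s1.png');b=cap('side','d1.png')
for c in(a,b):print(np.linalg.inv(c['extrinsics'])[:3].round(3))
s=bot.observe();print(s['t'],s['tool_pos'],s['eef_rot'],s['ft_force'])
E
```

```text
[[ 0.437  0.532 -0.725  1.436]
 [ 0.899 -0.257  0.354 -0.405]
 [ 0.002 -0.807 -0.59   0.765]]
[[ 0.724 -0.449  0.523 -0.179]
 [-0.689 -0.491  0.533 -0.729]
 [ 0.017 -0.747 -0.665  1.002]]
0.1 [ 6.24643677e-01 -6.95016240e-06  2.21830200e-01] [-4.29245497e-04  7.07082557e-01  7.07130702e-01 -4.93973100e-04] [-0.24087907  0.13568742 -0.4607783 ]
```

View pics/s1.png

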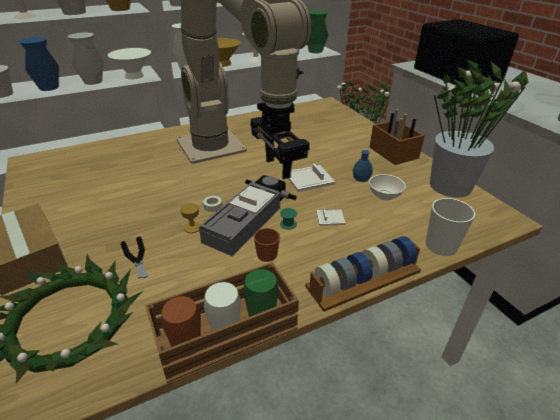

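View pics/d1.png

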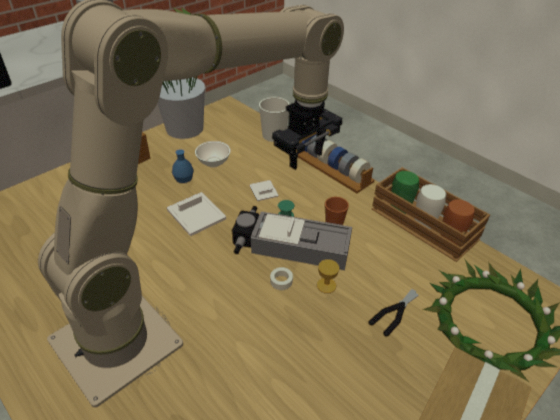

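The scene view shows the unit at px (245,215): pump block at (268,188), white cover with rib at (250,198), tab at (237,214), stop end at (220,240). In the side view the unit is at (300,238), with the pump at (247,228) and the stop end at (348,243). Loose covers (a large and a small one) lie nearby at (312,177) and (330,216) in the scene view; those are decoys.

Run:
```python
from h import *
for n,box in(('scene',(195,175,300,255)),('side',(232,205,355,268))):
    c=dict(np.load('/tmp/%s.npz'%n));P=cloud(c);im=c['image'].astype(int)
    m=np.zeros(P.shape[:2],bool);m[box[1]:box[3],box[0]:box[2]]=1
    hsv=cv2.cvtColor(c['image'],cv2.COLOR_RGB2HSV)
    grey=hsv[...,1]<60
    z=P[...,2]
    w=m&grey&(hsv[...,2]>150)&(z>.05)&(z<.095)
    t=m&grey&(z>.045)&(z<.075)
    for nm,mm in(('white',w),('trough',t)):
        k,l,st,_=cv2.connectedComponentsWithStats(mm.astype(np.uint8));i=1+st[1:,4].argmax();mm=l==i
        q=P[mm];r=cv2.minAreaRect((q[:,:2]*1000).astype(np.float32))
        print(n,nm,st[i],r,np.percentile(q[:,2],[5,50,95]).round(4));print(cv2.boxPoints(r).round(0).tolist())
    q=P[w&(z>.072)];print('rib',len(q),q.mean(0) if len(q) else 0, cv2.minAreaRect((q[:,:2]*1000).astype(np.float32)) if len(q) else 0)
    x0,y0,x1,y1=box
    cv2.imwrite('pics/c_%s.png'%n,cv2.resize(c['image'][y0:y1,x0:x1,::-1],None,fx=5,fy=5,interpolation=cv2.INTER_CUBIC))
```

```text
scene white [230 186  44  26 526] ((512.7474365234375, -32.329002380371094), (95.51561737060547, 111.96623229980469), 33.305023193359375) [0.0627 0.0654 0.0832]
[[442.0, -12.0], [504.0, -105.0], [583.0, -53.0], [522.0, 41.0]]
scene trough [ 199  176   91   68 2569] ((527.9161987304688, -56.748504638671875), (149.61996459960938, 322.9363098144531), 33.555511474609375) [0.0488 0.0616 0.0709]
[[376.0, 36.0], [555.0, -233.0], [680.0, -150.0], [501.0, 119.0]]
rib 28 [ 0.52693225 -0.05048603  0.0853417 ] ((526.6480712890625, -51.02431869506836), (54.52296447753906, 8.328350067138672), 34.052825927734375)
side white [259 214  45  30 921] ((511.50909423828125, -31.60809326171875), (105.47370147705078, 110.17549133300781), 33.47215270996094) [0.0607 0.0641 0.0705]
[[437.0, -15.0], [498.0, -107.0], [586.0, -48.0], [525.0, 43.0]]
side trough [ 233  210  119   51 3518] ((526.7489624023438, -57.74713134765625), (151.08587646484375, 319.4178466796875), 35.103511810302734) [0.0477 0.0609 0.0702]
[[373.0, 29.0], [557.0, -232.0], [680.0, -145.0], [497.0, 116.0]]
rib 46 [ 0.52227777 -0.05449852  0.08305845] ((524.5516967773438, -52.86470031738281), (63.163726806640625, 8.110067367553711), 32.64447021484375)
```

View pics/c_side.png

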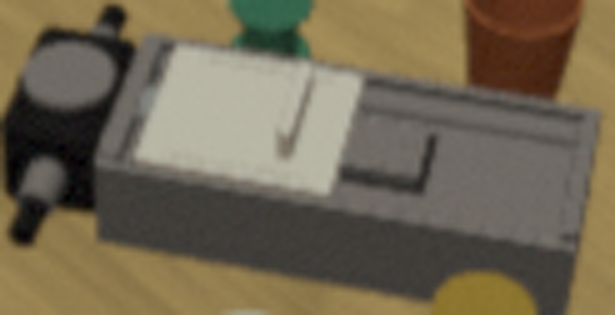

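Both views agree: unit +x = (0.552, −0.834), cover at (0.512, −0.032), rib about 24 mm further along +x (25 expected). That puts the tab press point at (0.558, −0.102). Next: shut the jaw, align it with the unit and hover above the tab.

Call:
{"op": "move_arm", "data": {
  "motion": [
    {"x": -12, "y": -8, "z": 5, "wz": -0.08},
    {"x": -28, "y": -18, "z": 15, "wz": -0.18},
    {"x": -48, "y": -31, "z": 30, "wz": -0.28},
    {"x": -68, "y": -44, "z": 50, "wz": -0.38},
    {"x": -85, "y": -55, "z": 70, "wz": -0.48},
    {"x": -96, "y": -62, "z": 90, "wz": -0.56},
    {"x": -102, "y": -66, "z": 105, "wz": -0.585},
    {"x": -102, "y": -66, "z": 110, "wz": -0.585}
  ],
  "jaw": 0,
  "force": 20
}}

```text
schema error: expected keys x, y, z, wx, wy, wz
```

Run:
```python
from h import *
c=cap('side');s=bot.observe();print(s['t'],s['tool_pos'],s['eef_rot'],s['ft_force'],s['grip_width'])
w=cap('wrist')
a=cv2.resize(c['image'][150:270,200:360],(640,480));b=w['image']
cv2.imwrite('pics/m2.png',np.hstack([cv2.resize(a,(400,300)),cv2.resize(b,(400,300))])[:,:,::-1])
```

```text
0.15 [6.24706499e-01 1.98911622e-05 2.21948490e-01] [-3.68589411e-04  7.07095612e-01  7.07117746e-01 -3.91524298e-04] [ 0.49376544 -0.10750995 -0.20856453] 0.08703237569698086
```

View pics/m2.png

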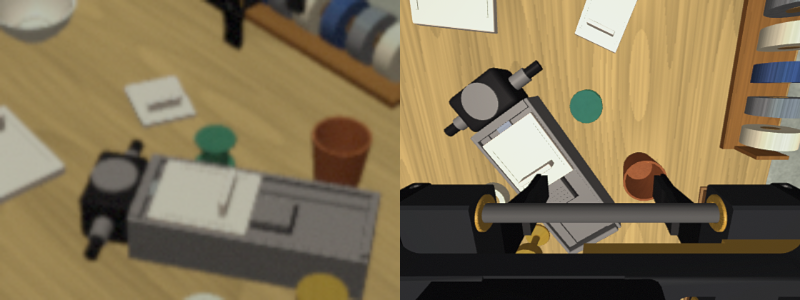

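The call was refused because every row needs all six keys. The arm is still at its start pose; the wrist view shows the unit with its cover closed and the tab at about (565,185).

Call:
{"op": "move_arm", "data": {
  "motion": [
    {"x": -12, "y": -8, "z": 5, "wx": 0, "wy": 0, "wz": -0.08},
    {"x": -28, "y": -18, "z": 15, "wx": 0, "wy": 0, "wz": -0.18},
    {"x": -48, "y": -31, "z": 30, "wx": 0, "wy": 0, "wz": -0.28},
    {"x": -68, "y": -44, "z": 50, "wx": 0, "wy": 0, "wz": -0.38},
    {"x": -85, "y": -55, "z": 70, "wx": 0, "wy": 0, "wz": -0.48},
    {"x": -96, "y": -62, "z": 90, "wx": 0, "wy": 0, "wz": -0.56},
    {"x": -102, "y": -66, "z": 105, "wx": 0, "wy": 0, "wz": -0.585},
    {"x": -102, "y": -66, "z": 110, "wx": 0, "wy": 0, "wz": -0.585}
  ],
  "jaw": 0,
  "force": 20
}}

```text
t: 0.87
tool_pos: [0.5567, -0.1039, 0.1101]
eef_rot: [-0.002, 0.474, 0.881, -0.001]
ft_force: [0.7, -0.0, -1.6]
grip_width: 0.0418
```

Run:
```python
from h import *
c=cap('side');s=bot.observe();print(s['t'],s['tool_pos'],s['eef_rot'],s['ft_force'],s['grip_width'])
w=cap('wrist')
a=cv2.resize(c['image'][150:270,200:360],(640,480));b=w['image']
cv2.imwrite('pics/m3.png',np.hstack([cv2.resize(a,(400,300)),cv2.resize(b,(400,300))])[:,:,::-1])
```

```text
0.9167 [ 0.55749021 -0.10252004  0.11038199] [-1.56541622e-03  4.74144171e-01  8.80445589e-01 -6.47802279e-04] [-0.70608787  0.30309222  0.40548229] 0.03767405786320956
```

View pics/m3.png

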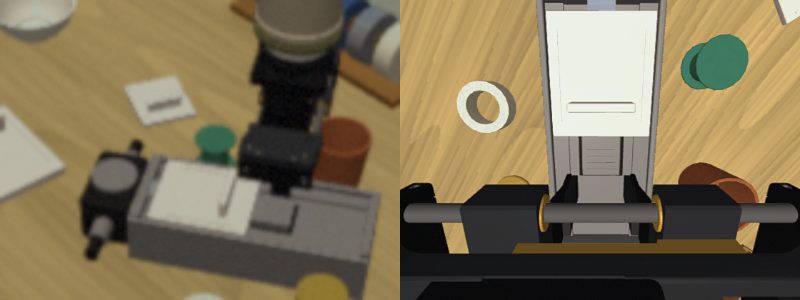

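The tool is aligned with the trough and centred over the tab (unit x≈24, y≈0). The fingers are still closing. Next: descend to just above the tab.

Call:
{"op": "move_arm", "data": {
  "motion": [
    {"x": 0, "y": 0, "z": 5, "wx": 0, "wy": 0, "wz": 0},
    {"x": 0, "y": 0, "z": 15, "wx": 0, "wy": 0, "wz": 0},
    {"x": 0, "y": 0, "z": 25, "wx": 0, "wy": 0, "wz": 0},
    {"x": 0, "y": 0, "z": 32, "wx": 0, "wy": 0, "wz": 0},
    {"x": 0, "y": 0, "z": 38, "wx": 0, "wy": 0, "wz": 0},
    {"x": 0, "y": 0, "z": 42, "wx": 0, "wy": 0, "wz": 0},
    {"x": 0, "y": 0, "z": 42, "wx": 0, "wy": 0, "wz": 0},
    {"x": 0, "y": 0, "z": 42, "wx": 0, "wy": 0, "wz": 0}
  ]
}}

```text
t: 1.63
tool_pos: [0.559, -0.1019, 0.0705]
eef_rot: [-0.0, 0.473, 0.881, 0.0]
ft_force: [-0.2, 0.4, 0.2]
grip_width: 0.0005
```

Call:
{"op": "move_arm", "data": {
  "motion": [
    {"x": 0, "y": 0, "z": 5, "wx": 0, "wy": 0, "wz": 0},
    {"x": 0, "y": 0, "z": 9, "wx": 0, "wy": 0, "wz": 0},
    {"x": 0, "y": 0, "z": 12, "wx": 0, "wy": 0, "wz": 0},
    {"x": 0, "y": 0, "z": 14, "wx": 0, "wy": 0, "wz": 0},
    {"x": 0, "y": 0, "z": 16, "wx": 0, "wy": 0, "wz": 0},
    {"x": 0, "y": 0, "z": 18, "wx": 0, "wy": 0, "wz": 0},
    {"x": 0, "y": 0, "z": 18, "wx": 0, "wy": 0, "wz": 0},
    {"x": 0, "y": 0, "z": 18, "wx": 0, "wy": 0, "wz": 0}
  ]
}}

```text
t: 2.3
tool_pos: [0.5589, -0.102, 0.0524]
eef_rot: [-0.0, 0.473, 0.881, -0.0]
ft_force: [0.6, 0.3, 1.6]
grip_width: 0.0003
```

Call:
{"op": "move_arm", "data": {
  "motion": [
    {"x": 0, "y": 0, "z": 1, "wx": 0, "wy": 0, "wz": 0},
    {"x": 0, "y": 0, "z": 1.5, "wx": 0, "wy": 0, "wz": 0},
    {"x": 0, "y": 0, "z": 1.5, "wx": 0, "wy": 0, "wz": 0},
    {"x": 0, "y": 0, "z": 1.5, "wx": 0, "wy": 0, "wz": 0}
  ]
}}

```text
t: 2.63
tool_pos: [0.559, -0.102, 0.051]
eef_rot: [-0.0, 0.473, 0.881, 0.0]
ft_force: [-0.5, 0.6, 1.0]
grip_width: 0.0001
```

```bash
cat > m.py <<'E'
from h import *
import sys
c=cap('side');w=cap('wrist');s=bot.observe();print(s['t'],s['tool_pos'],s['ft_force'])
P=cloud(c);hsv=cv2.cvtColor(c['image'],cv2.COLOR_RGB2HSV);z=P[...,2]
o=np.array([.545,-.082]);ux=np.array([.552,-.834]);uy=np.array([.834,.552])
U=np.stack([(P[...,:2]-o)@ux,(P[...,:2]-o)@uy],-1)*1000
m=(hsv[...,1]<60)&(hsv[...,2]>130)&(z>.055)&(z<.095)&(abs(U[...,1])<52)&(U[...,0]>-135)&(U[...,0]<125)
q=U[m];print('cover x',np.percentile(q[:,0],[1,99]).round(1),'y',np.percentile(q[:,1],[1,99]).round(1),'z',np.percentile(z[m],[5,50,95]).round(4))
r=m&(z>.076);print('rib',r.sum(),np.median(U[r],0).round(1))
cv2.imwrite('pics/'+sys.argv[1],np.hstack([cv2.resize(c['image'][150:270,200:360],(400,300)),cv2.resize(w['image'],(400,300))])[:,:,::-1])
E
python3 m.py m4.png
```

```text
2.7333 [ 0.55898586 -0.10199035  0.05108848] [0.03026281 0.0044573  1.50281235]
cover x [-112.3   -0.5] y [-50.8  49.6] z [0.0603 0.0642 0.0792]
rib 42 [-28.3  -8.2]
```

View pics/m4.png

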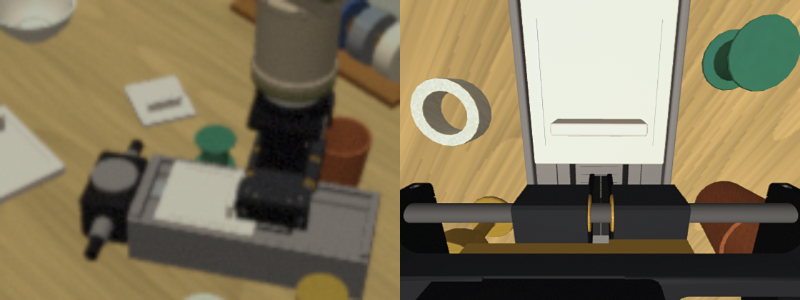

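Tab pressed about 9 mm. The wrist view shows the cover edge shifted towards the fingers, and the rib now reads at unit x≈−28 (≈−35 when closed), so the cover is released. Next: lift and pass over the rib.

Call:
{"op": "move_arm", "data": {
  "motion": [
    {"x": 0, "y": 0, "z": -12, "wx": 0, "wy": 0, "wz": 0},
    {"x": 0, "y": 0, "z": -35, "wx": 0, "wy": 0, "wz": 0},
    {"x": 0, "y": 0, "z": -55, "wx": 0, "wy": 0, "wz": 0},
    {"x": 10, "y": 0, "z": -62, "wx": 0, "wy": 0, "wz": 0},
    {"x": 32, "y": 0, "z": -62, "wx": 0, "wy": 0, "wz": 0},
    {"x": 57, "y": 0, "z": -62, "wx": 0, "wy": 0, "wz": 0},
    {"x": 76, "y": 0, "z": -62, "wx": 0, "wy": 0, "wz": 0},
    {"x": 84, "y": 0, "z": -62, "wx": 0, "wy": 0, "wz": 0}
  ]
}}

```text
t: 3.4
tool_pos: [0.5112, -0.0291, 0.1133]
eef_rot: [-0.0, 0.472, 0.882, 0.0]
ft_force: [1.3, 0.1, -0.3]
grip_width: 0.0005
```

```bash
python3 m.py m5.png
```

```text
3.5 [ 0.51221027 -0.03068637  0.11340595] [0.91771217 0.32898399 0.83830922]
cover x [-110.2    2.2] y [-50.6  46.7] z [0.0606 0.0642 0.0796]
rib 52 [-27.1  -6.3]
```

View pics/m5.png

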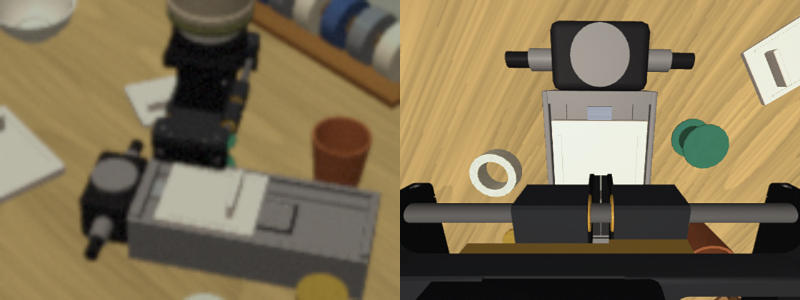

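The cover is released: rib at −27, plate spanning about −107 to +3, tab staying down. The TCP is at unit x≈−61, behind the rib. Next: descend and push along −tool x.

Call:
{"op": "move_arm", "data": {
  "motion": [
    {"x": 0, "y": 0, "z": 8, "wx": 0, "wy": 0, "wz": 0},
    {"x": 0, "y": 0, "z": 20, "wx": 0, "wy": 0, "wz": 0},
    {"x": 0, "y": 0, "z": 32, "wx": 0, "wy": 0, "wz": 0},
    {"x": 0, "y": 0, "z": 40, "wx": 0, "wy": 0, "wz": 0},
    {"x": 0, "y": 0, "z": 43, "wx": 0, "wy": 0, "wz": 0},
    {"x": -4, "y": 0, "z": 43, "wx": 0, "wy": 0, "wz": 0},
    {"x": -10, "y": 0, "z": 43, "wx": 0, "wy": 0, "wz": 0},
    {"x": -15, "y": 0, "z": 43, "wx": 0, "wy": 0, "wz": 0}
  ]
}}

```text
t: 4.17
tool_pos: [0.5218, -0.0453, 0.0706]
eef_rot: [0.0, 0.473, 0.881, 0.0]
ft_force: [-1.3, 2.2, -0.1]
grip_width: 0.0003
```

Call:
{"op": "move_arm", "data": {
  "motion": [
    {"x": -5, "y": 0, "z": 0, "wx": 0, "wy": 0, "wz": 0},
    {"x": -10, "y": 0, "z": 0, "wx": 0, "wy": 0, "wz": 0},
    {"x": -15, "y": 0, "z": 0, "wx": 0, "wy": 0, "wz": 0},
    {"x": -20, "y": 0, "z": 0, "wx": 0, "wy": 0, "wz": 0},
    {"x": -26, "y": 0, "z": 0, "wx": 0, "wy": 0, "wz": 0},
    {"x": -32, "y": 0, "z": 0, "wx": 0, "wy": 0, "wz": 0},
    {"x": -37, "y": 0, "z": 0, "wx": 0, "wy": 0, "wz": 0},
    {"x": -40, "y": 0, "z": 0, "wx": 0, "wy": 0, "wz": 0}
  ]
}}

```text
t: 4.83
tool_pos: [0.5434, -0.0786, 0.0701]
eef_rot: [0.0, 0.473, 0.881, -0.0]
ft_force: [-2.3, 2.6, 2.4]
grip_width: 0.0005
```

Call:
{"op": "move_arm", "data": {
  "motion": [
    {"x": -5, "y": 0, "z": 0, "wx": 0, "wy": 0, "wz": 0},
    {"x": -10, "y": 0, "z": 0, "wx": 0, "wy": 0, "wz": 0},
    {"x": -15, "y": 0, "z": 0, "wx": 0, "wy": 0, "wz": 0},
    {"x": -20, "y": 0, "z": 0, "wx": 0, "wy": 0, "wz": 0},
    {"x": -25, "y": 0, "z": 0, "wx": 0, "wy": 0, "wz": 0},
    {"x": -30, "y": 0, "z": 0, "wx": 0, "wy": 0, "wz": 0},
    {"x": -34, "y": 0, "z": 0, "wx": 0, "wy": 0, "wz": 0},
    {"x": -38, "y": 0, "z": 0, "wx": 0, "wy": 0, "wz": 0}
  ]
}}

```text
t: 5.5
tool_pos: [0.5642, -0.1099, 0.07]
eef_rot: [-0.0, 0.473, 0.881, -0.0]
ft_force: [-1.4, 2.2, 1.9]
grip_width: 0.0003
```

Call:
{"op": "move_arm", "data": {
  "motion": [
    {"x": -5, "y": 0, "z": 0, "wx": 0, "wy": 0, "wz": 0},
    {"x": -10, "y": 0, "z": 0, "wx": 0, "wy": 0, "wz": 0},
    {"x": -15, "y": 0, "z": 0, "wx": 0, "wy": 0, "wz": 0},
    {"x": -20, "y": 0, "z": 0, "wx": 0, "wy": 0, "wz": 0},
    {"x": -25, "y": 0, "z": 0, "wx": 0, "wy": 0, "wz": 0},
    {"x": -28, "y": 0, "z": 0, "wx": 0, "wy": 0, "wz": 0},
    {"x": -30, "y": 0, "z": 0, "wx": 0, "wy": 0, "wz": 0},
    {"x": -30, "y": 0, "z": 0, "wx": 0, "wy": 0, "wz": 0}
  ]
}}

```text
t: 6.17
tool_pos: [0.5808, -0.1351, 0.07]
eef_rot: [0.0, 0.473, 0.881, -0.0]
ft_force: [0.1, -0.9, -0.2]
grip_width: 0.0003
```

```bash
python3 m.py m6.png
```

```text
6.2667 [ 0.58069787 -0.13486341  0.07006789] [ 0.53577283 -0.45453365  1.11818867]
cover x [-112.5  110.7] y [-51.   46.4] z [0.0578 0.0638 0.067 ]
rib 7 [ 79.9 -34.5]
```

View pics/m6.png

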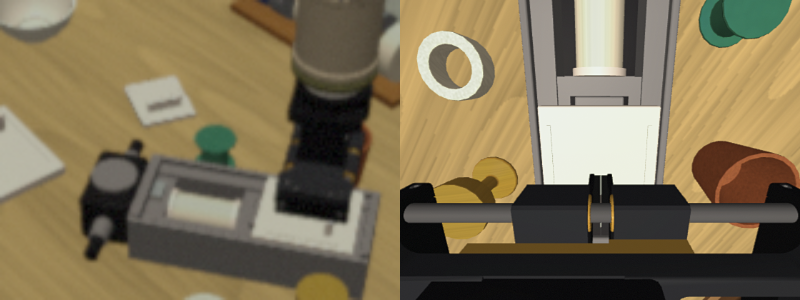

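The chamber with its cartridge is fully exposed. The cover lies flat, its front edge at about 110, so its origin is near +55 (>35 needed). Next: back off the rib, then rise clear.

Call:
{"op": "move_arm", "data": {
  "motion": [
    {"x": 4, "y": 0, "z": 0, "wx": 0, "wy": 0, "wz": 0},
    {"x": 10, "y": 0, "z": -1, "wx": 0, "wy": 0, "wz": 0},
    {"x": 15, "y": 0, "z": -8, "wx": 0, "wy": 0, "wz": 0},
    {"x": 15, "y": 0, "z": -30, "wx": 0, "wy": 0, "wz": 0},
    {"x": 15, "y": 0, "z": -60, "wx": 0, "wy": 0, "wz": 0},
    {"x": 15, "y": 0, "z": -95, "wx": 0, "wy": 0, "wz": 0},
    {"x": 15, "y": 0, "z": -120, "wx": 0, "wy": 0, "wz": 0},
    {"x": 15, "y": 0, "z": -130, "wx": 0, "wy": 0, "wz": 0}
  ]
}}

```text
t: 6.93
tool_pos: [0.5737, -0.1216, 0.2052]
eef_rot: [0.003, 0.473, 0.881, 0.001]
ft_force: [0.5, -0.5, 0.3]
grip_width: 0.0008
```

```bash
python3 m.py m7.png
```

```text
7.0333 [ 0.57318033 -0.12165893  0.20256565] [0.4339103  0.20599429 0.56374163]
cover x [-98.7 110.2] y [-51.3  48.9] z [0.0597 0.064  0.072 ]
rib 48 [81.3 -7.8]
```

View pics/m7.png

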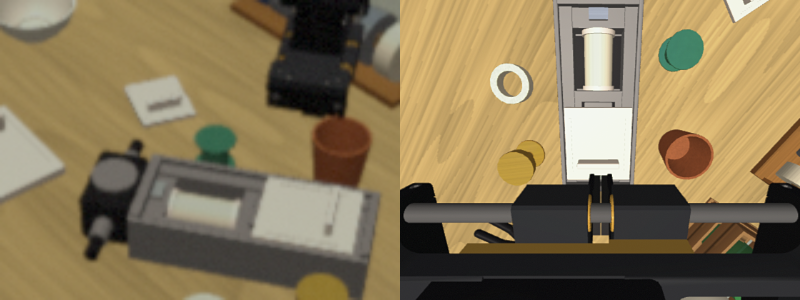

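Rib at x≈81, so the cover is at about +56, flat in the track. The chamber is open, and the bystanders in these views stand where they were. Handing in.

```bash
python3 -c "
from bench import bot
print(bot.finish_job())"
```

```text
the job is handed in; nothing more can be done
None
```

The filter is open: I pressed the snap tab down about 9 mm with the shut fingers (1–2 N), and the spring plunger released the cover by about 8 mm. I then pushed the cover by its rib along the track, with about 3–4 N on the tool, backed off and rose clear. The job was handed in at about 7 s on the robot's clock.

**Last checks:**
- **Cover position:** the rib is at unit x ≈ 81 mm, so the cover origin is at about +56 mm. It needed to be beyond +35 mm, and the stop wall is at +65 mm.
- **Cover lying flat:** the plate top measures 64 mm above the table, as it should.
- **Chamber:** it is fully exposed, with the cartridge visible.
- **Surroundings:** the pot, spool, goblet and tape look unmoved in the pictures. I did not look again at the vase, bowl and snips at the end, but the arm never went near them.

**Disagreements:**
- My first move call was refused because the rows lacked some keys; nothing moved.
- In the last two checks the low end of the cover's measured x range (about −112, then −99) was wrong, most likely because the white mask also caught the cartridge. I relied on the rib and the front edge (about 110 mm) instead.

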